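# Fit the idler wheel and hold the grinder's belt tensioner open

### The arm

A 7-joint arm with a two-finger parallel gripper is mounted at the origin on the work surface. World frame = base frame: x ahead of the robot, y to its left, z up, the work surface at z = 0. Lengths are in m, angles in degrees, forces in N, time in s.
With the tool pointing down it reaches from about 0.375 to 0.925 m from the base axis. Payload 3.1 kg.
Tool frame: the origin (TCP) lies on the mounting face of the last link; the fingertips stand 173 mm ahead of it and the grasp point (between the pads) lies 155 mm ahead of it; z points along the fingers, y is the line along which they close (so a half turn about z gives the same grasp; the last joint's range is limited). The gripper opens to 85 mm and grips with 20 to 120 N. Pads are 22 mm wide; open, the fingers measure 114 mm over their backs; the gripper's body (76 mm by 85 mm) begins 54 mm behind the grasp point. The pads swing forward as they close: fully open they stand 13 mm farther back than shut.
Start: joints at [-5.604, 21.939, 2.515, 91.553, -1.026, 66.532, -2.859], TCP at [0.65, 0, 0.405] pointing down, gripper open.
Joint ranges: [-149.38, 149.38], [-23.57, 123.04], [-84.95, 90], [0, 143.3], [-89.99, 269.99], [3.08, 112.72], [-163.45, 163.45]. Speed limits (degrees/s): [159.86, 159.86, 180, 180, 180, 180, 180].

### API

Orientations are given as [roll, pitch, yaw] about the fixed x, y, z axes, in that order (R = Rz(yaw) Ry(pitch) Rx(roll)).
In Python, from plant import robot, camera, get_calibration, workorder gives the robot as it stands. The module is installed in compiled form; this text tells all that it offers.
- The arm moves only by the tool step_arm, never from a script. Its argument "increments" is one flat list of numbers, 6 for each row, row after row: the shift along the tool's x, y, z each as a share of 30 cm, from -1 to 1, then the turn, a rotation vector about the tool's x, y, z each as a share of pi/2 rad, from -1 to 1. In form: [tx, ty, tz, wx, wy, wz, tx, ty, tz, wx, wy, wz, ...]. A call has 1 to 20 rows; each row is the pose to reach, as a shift and turn from the pose commanded when the call began, along the tool's axes at that moment; what a row does not reach only later rows make up. A row lasts 1/10 s, in which the tool goes at most 50 mm and 8.59 degrees, less where a joint would pass 70% of its speed; a pose out of reach is approached as far as the arm can. A call with a number of a shift or a turn outside -1 to 1 is refused whole. A call with a gripper value outside its range is refused whole. "hand" is the closure, from -1 (fully open) to 1 (shut), set as the call begins (left out, the last holds). The fingers move at their own pace and stop on an object; "force" is the grip in N (left out, the last holds). Time passes only in rows, so rows that repeat a pose let the fingers close. It gives the time, the measured TCP pose, the force, the opening and the grip force at its end, in the units of the state.
- robot.state(): the state, without advancing time (a new reading comes with each control period).
- camera(name): name is "scene" or "side" or "wrist"; returns the picture (420x560x3 uint8, red, green, blue); there is no depth.
- get_calibration(name): a dict with "mtx" (3x3 intrinsics, pixels), "position" and "attitude" of the camera in the world; the wrist camera has in their place "hand_eye" (4x4, takes a point from camera to tool coordinates, whose origin is the TCP and whose axes are the flange's). Camera axes: x right, y up, looking along -z (the intrinsics and any distortion apply to the point x, -y, -z); pixel columns grow to the right and rows downward; lengths in m; the calibration is good to about 2 mm. The wrist camera is an equidistant fisheye: a pixel r from the principal point sees the ray r / f radians off the axis. A picture is of the moment at which its call begins: read the wrist's pose just before it. get_calibration takes no time and is no camera call.
- workorder.hand_in(): hands the job in; it is judged then, once.
The state is a dict: "t": time; "joint_positions": joint angles; "dq": joint speeds; "joint_efforts": joint torques, N m; "tcp_pos": TCP position; "tcp_rot": TCP orientation; "contact_force": force on the tool from outside, world axes, zero at the start; "torque": the same for the moment, N m; "opening": finger opening in m; "gripper_force": force on a finger pad.
Only numpy, scipy, OpenCV 4.12 (cv2) and the standard library are available. Lean on these libraries where they do the work, as an engineer would, in place of code of your own. Each camera call takes 0.05 s, during which the arm holds its last target. There are 200 camera calls.

### The job

Get the little belt grinder ready for a new belt: slip the blue idler wheel by its bore onto the steel axle of the yellow tensioner arm, right down on the arm, and let go of it. Then push the red tab so that the sprung arm swings back towards the black drive wheel, well past its ratchet click, and finish while still holding it pressed back there with the fingers on the tab (it springs back if let go), with the wheel still seated. Leave the green box, the white tub and the orange square where they are.

Things in the scene. Friction and masses are not known exactly. Their poses are not given: they have to be found in the camera images.
- idler: Blue plastic idler wheel with a bright aluminium bore sleeve, a ring lying flat on the bench: 50 mm outside diameter, 22 mm through bore, 30 mm high, about 90 g. Origin: centre of its underside, z along the bore, up. Round, so any yaw is the same; keep the side that is up, up.
- grinder: Belt grinder, belt off, fixed to the bench: dark housing 200 (x) by 330 (y) by 50 mm high. Origin: centre of its underside; y points along it to the tensioner end, z up. On top: black drive wheel (70 mm diameter, top 97 mm above the bench) at x 0, y -110; steel platen at x 40, y -72 to -18, top at 100 mm; arm pivot at x 60, y 60; orange spring pawl and brass sector on the pivot's +y side.
- tensioner (a joint): Arm's swing, rad: 0 = rest stop, arm along the grinder's -x from the pivot; grows counter-clockwise from above (free end towards the drive wheel) to a hard stop at 0.5. A spring pushes back: 4 N at the tab at 0, 10 N at 0.45. The pawl meets a tooth at about 0.2 (some 3 N more), clicks over its crest at 0.28 and is clear of it from about 0.37. It does not lock: let go, it springs back.
- pivot (a point): Point on the arm's pivot axis, level with the arm's flat upper face (67 mm above the bench). z up, turns with the arm: x runs from the free end to the pivot.
- axle_foot (a point): Foot of the bare upright steel axle on the yellow arm, on the arm's upper face (67 mm above the bench), 85 mm from the pivot axis. The axle is 16 mm in diameter and stands 45 mm above this point, its last 5 mm tapered. The wheel's underside rests here when seated. Axes as pivot; moves with the arm.
- push_tab: Red upright tab on the arm's free end, 140 mm from the pivot axis: 24 mm along the arm (x), 10 mm thick in the direction of swing (y), 50 mm high. Origin: centre of its underside, on the arm's upper face (67 mm above the bench; tab top 117 mm). Turns with the arm; pushing it along its own -y swings the arm back. The arm is 24 mm wide.
- specimen_box: Bystander: green specimen box with a pale lid, 65 by 65 by 30 mm. Origin: centre of its underside.
- tub: Bystander: round white plastic tub with some bits in it, 84 mm across the rim, 60 mm high. Origin: centre of its underside.
- try_square: Bystander: orange triangular square lying flat, legs 110 mm, 14 mm high. Origin: underside, middle of the triangle's bounding square.

How it is judged:
By the outcome, as a careful person would: the job done as asked, in the order asked, and still so for the second after the job is handed in, while the arm keeps its last pose, push and grip.
It also fails if it takes over 46 s, if anything falls off the work surface, if the arm or the gripper's body presses on something with over 40 N, if the wrist force passes 120 N, or if a joint passes its speed limit or range.

## Working session

There is one attempt and no reset: what is moved stays moved. The work goes in short steps, Python scripts to look and compute and a tool call to move; the robot and the scene stay as the last step left them, time stands still between calls to the robot, and variables do not carry over. Pictures are saved under pics/ and viewed, at most 10 in all, crops included, and the job is handed in when it is done.

Besides the shell and the picture viewer there is one more tool, called after "Emit:" by a JSON object that holds its "fn" and its "kwargs", one argument or row to a line. step_arm: Moves the arm, as the interface text tells. Its arguments: {"type":"object","properties":{"increments":{"type":"array"},"hand":{"type":"number"},"force":{"type":"number"}},"required":["increments"]}

```bash
mkdir -p pics
python3 - <<'E'
from plant import robot,camera,get_calibration
import cv2,numpy as np
s=robot.state();print(s)
for n in("scene","side","wrist"):
    im=camera(n);cv2.imwrite(f"pics/{n}0.png",im[:,:,::-1]);print(n,get_calibration(n))
a=[cv2.imread(f"pics/{n}0.png") for n in("scene","side")]
E
```

```text
{'t': 0.0, 'joint_positions': array([-5.60363316, 21.99340824,  2.51289876, 91.6501007 , -1.02608337,
       66.53208391, -2.85989415]), 'dq': array([ 0.00456116,  0.03034615, -0.0314754 ,  0.0466731 ,  0.07317555,
       -0.05940503, -0.016111  ]), 'joint_efforts': array([-8.41360106e-04, -4.33466363e+01,  1.02427706e+00, -2.49513745e+01,
        1.06121189e-02,  1.12996699e-02, -5.17373280e-06]), 'tcp_pos': array([6.49506625e-01, 6.88475449e-06, 4.03262262e-01]), 'tcp_rot': array([-1.79847147e+02,  8.35194245e-03,  9.00023393e+01]), 'contact_force': array([ 0.15520329, -0.34696933, -1.58942483]), 'torque': array([ 0.00962683, -0.00728477, -0.03877793]), 'gripper_force': 0.0, 'opening': 0.08499878103395679}
scene {'mtx': array([[463.27579805,   0.        , 280.62942717],
       [  0.        , 463.27579805, 211.69776201],
       [  0.        ,   0.        ,   1.        ]]), 'position': array([1.01494861, 0.02592398, 0.91293014]), 'attitude': array([32.20996765, -0.16247064, 89.99528096])}
side {'mtx': array([[454.95518291,   0.        , 282.95016554],
       [  0.        , 454.95518291, 211.96003079],
       [  0.        ,   0.        ,   1.        ]]), 'position': array([0.26319739, 0.82146884, 0.85856187]), 'attitude': array([ 4.61372190e+01, -7.82554641e-02, -1.63607771e+02])}
wrist {'mtx': array([[325.1922621 ,   0.        , 276.08088139],
       [  0.        , 325.1922621 , 211.33164447],
       [  0.        ,   0.        ,   1.        ]]), 'hand_eye': array([[ 5.24124918e-04,  9.57904797e-01,  2.87085573e-01,
         7.32015180e-02],
       [ 9.99999698e-01, -6.66902400e-04,  3.99547240e-04,
        -4.32193713e-04],
       [ 5.74186275e-04,  2.87085277e-01, -9.57904857e-01,
         3.12882112e-02],
       [ 0.00000000e+00,  0.00000000e+00,  0.00000000e+00,
         1.00000000e+00]])}
```

View pics/scene0.png

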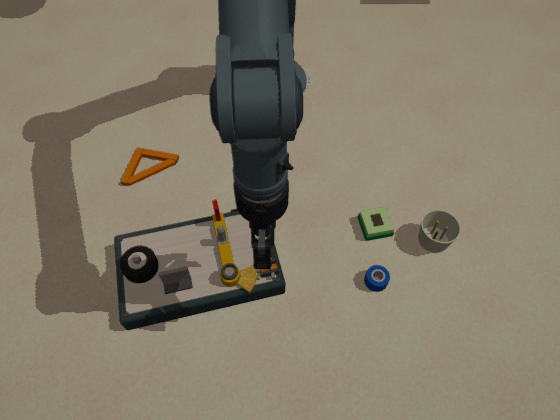

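View pics/side0.png

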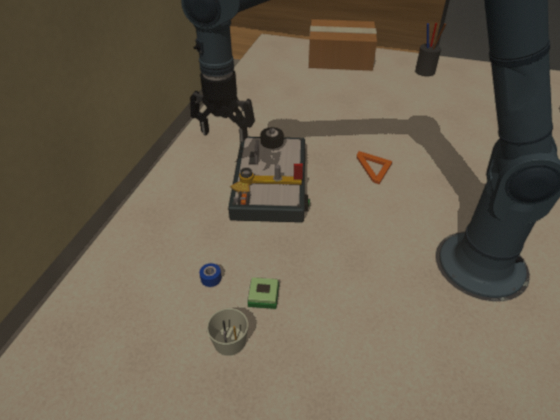

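View pics/wrist0.png

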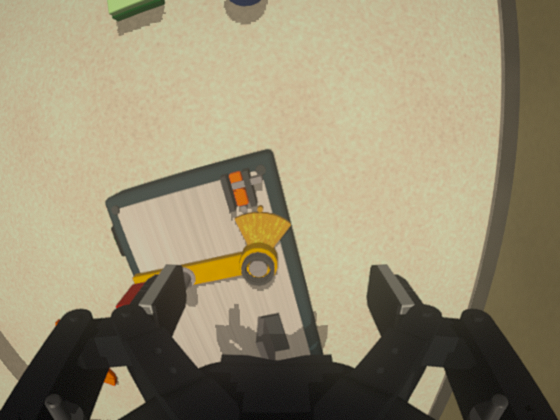

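Scene view: idler at about (377,277), red tab (216,205), axle (221,231), pivot cap (230,272), grinder with y to the image's right. Side view: idler (210,274), tab (298,171), axle (278,172). Next I'll measure these.

```bash
cat > h.py <<'E'
import numpy as np,cv2
from scipy.spatial.transform import Rotation as R
from plant import robot,camera,get_calibration
def ray(n,uv,st=None):
    c=get_calibration(n);K=c["mtx"];x=(uv[0]-K[0,2])/K[0,0];y=(uv[1]-K[1,2])/K[1,1]
    if n=="wrist":
        r=np.hypot(x,y);k=np.sin(r)/max(r,1e-9);d=np.array([x*k,-y*k,-np.cos(r)])
        T=R.from_euler("xyz",st["tcp_rot"],degrees=True).as_matrix();H=c["hand_eye"]
        return st["tcp_pos"]+T@H[:3,3],T@H[:3,:3]@d
    return c["position"],R.from_euler("xyz",c["attitude"],degrees=True).as_matrix()@np.array([x,-y,-1])
def onz(n,uv,z,st=None):
    o,d=ray(n,uv,st);return o+d*(z-o[2])/d[2]
def tri(*rs):
    A=0;b=0
    for o,d in rs:
        d=d/np.linalg.norm(d);P=np.eye(3)-np.outer(d,d);A=A+P;b=b+P@o
    return np.linalg.solve(A,b)
def blobs(im,lo,hi,minA=30):
    m=cv2.inRange(cv2.cvtColor(im,cv2.COLOR_BGR2HSV),lo,hi)
    n,l,s,c=cv2.connectedComponentsWithStats(m)
    return [(s[i,4],c[i].round(1),s[i,:4]) for i in range(1,n) if s[i,4]>=minA],m
E
python3 - <<'E'
from h import *
ims={n:cv2.imread(f"pics/{n}0.png") for n in("scene","side")}
for n,im in ims.items():
    for nm,lo,hi in(("blue",(105,120,40),(130,255,255)),("red",(0,200,60),(4,255,255)),("red2",(172,150,60),(180,255,255)),("yel",(20,180,90),(32,255,255))):
        b,m=blobs(im,lo,hi);print(n,nm,b)
        if nm=="blue":
            cs=max(cv2.findContours(m,0,1)[0],key=cv2.contourArea);(u,v),r=cv2.minEnclosingCircle(cs);print("circ",u,v,r,onz(n,(u,v),.015))
for nm,a,b in(("axle?",(221,231),(278,172)),("tab",(216,203),(298,168)),("pivot",(230,272),(247,173))):
    print(nm,tri(ray("scene",a),ray("side",b)),onz("scene",a,.112),onz("side",b,.112))
for n,x0,y0,w,h in(("scene",195,185,100,110),("side",225,125,100,100)):
    cv2.imwrite(f"pics/c{n}.png",cv2.resize(ims[n][y0:y0+h,x0:x0+w],None,fx=4,fy=4,interpolation=2))
a=[cv2.resize(cv2.imread(f"pics/c{n}.png"),(400,440)) for n in ims];cv2.imwrite("pics/c.png",np.hstack(a))
E
```

```text
scene blue [(np.int32(356), array([376.3, 279. ]), array([365, 265,  25,  26], dtype=int32))]
circ 376.6363525390625 277.9090881347656 12.924872398376465 [0.61348933 0.23039705 0.015     ]
scene red [(np.int32(68), array([216.3, 209.8]), array([213, 201,   7,  20], dtype=int32))]
scene red2 []
scene yel [(np.int32(124), array([218.9, 222.9]), array([213, 213,  14,  23], dtype=int32)), (np.int32(238), array([225.2, 253.1]), array([218, 241,  16,  25], dtype=int32)), (np.int32(346), array([244. , 278.2]), array([220, 266,  36,  26], dtype=int32))]
side blue [(np.int32(251), array([210.1, 276.1]), array([200, 264,  20,  22], dtype=int32))]
circ 210.0 274.5 11.236202239990234 [0.61390796 0.23014281 0.015     ]
side red []
side red2 []
side yel [(np.int32(309), array([268.9, 179.6]), array([240, 175,  61,   9], dtype=int32))]
axle? [ 0.54399769 -0.09298285  0.08919339] [ 0.55598489 -0.09044294  0.112     ] [ 0.53622929 -0.06457629  0.112     ]
tab [ 0.49013086 -0.10380969  0.10841084] [ 0.48936089 -0.10533765  0.112     ] [ 0.49058236 -0.09553391  0.112     ]
pivot [ 0.62840312 -0.07250306  0.07984548] [ 0.6450887  -0.06735396  0.112     ] [ 0.6122969  -0.03775374  0.112     ]
```

View pics/c.png

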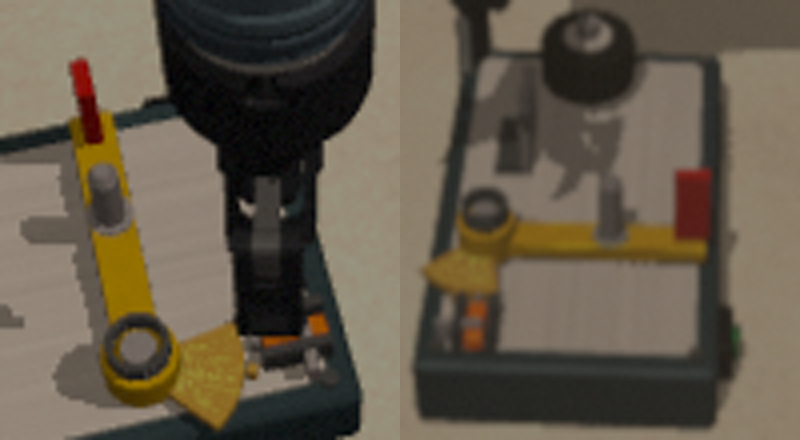

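The crop shows the axle top at about scene (220.5,228) and side (277,166), and the tab upright at the arm's free end. The two views agree on the idler at (0.6137, 0.2303), so I'll move above it and turn the hand so the fingers close across the arm.

Emit:
{"fn": "step_arm", "kwargs": {
  "increments": [0.38, -0.06, 0.15, 0, 0, 0.43, 0.767, -0.121, 0.35, 0, 0, 0.858, 0.767, -0.121, 0.35, 0, 0, 0.858, 0.767, -0.121, 0.35, 0, 0, 0.858, 0.767, -0.121, 0.35, 0, 0, 0.858, 0.767, -0.121, 0.35, 0, 0, 0.858, 0.767, -0.121, 0.35, 0, 0, 0.858, 0.767, -0.121, 0.35, 0, 0, 0.858, 0.767, -0.121, 0.35, 0, 0, 0.858, 0.767, -0.121, 0.35, 0, 0, 0.858, 0.767, -0.121, 0.35, 0, 0, 0.858, 0.767, -0.121, 0.35, 0, 0, 0.858],
  "hand": -1,
  "force": 40
}}

```text
t: 1.35
tcp_pos: [0.6136, 0.2301, 0.2995]
tcp_rot: [-180.0, 0.0, 12.9]
contact_force: [-0.5, 0.7, 1.2]
opening: 0.0852
gripper_force: 0.0
```

Run:
```python
from h import *
s=robot.state();im=camera("wrist")[:,:,::-1].copy();cv2.imwrite("pics/w1.png",im)
sc=camera("scene")[:,:,::-1].copy();cv2.imwrite("pics/s1.png",sc)
print(s["t"],s["tcp_pos"],s["tcp_rot"],s["contact_force"],s["joint_positions"])
b,m=blobs(im,(105,100,30),(130,255,255),150);print(b)
cs=max(cv2.findContours(m,0,1)[0],key=cv2.contourArea);(u,v),r=cv2.minEnclosingCircle(cs);print(u,v,r,onz("wrist",(u,v),.02,s))
for nm,a,b in(("axtop",(220.5,228),(277,167)),("foot",(223,240.5),(278,179))): print(nm,tri(ray("scene",a),ray("side",b)),onz("scene",a,.112),onz("side",b,.112))
v=np.hstack([cv2.resize(im,(400,300)),cv2.resize(sc[180:300,190:310],(400,400))[:300]]);cv2.imwrite("pics/v1.png",v)
```

```text
1.35 [0.61360535 0.23007479 0.29950736] [-1.79995816e+02  1.99934317e-02  1.29006034e+01] [-0.49148042  0.74825581  1.19615225] [-33.47989916  28.74311992  12.1258828   96.04408139  -7.00998317
  55.97329772 -95.97285081]
[(np.int32(1908), array([276.2, 210.2]), array([245, 182,  63,  60], dtype=int32))]
276.43115234375 209.6682586669922 31.890661239624023 [0.61307348 0.2298931  0.02      ]
axtop [ 0.54657821 -0.09213387  0.10613436] [ 0.54908357 -0.09191447  0.112     ] [ 0.54483334 -0.08388971  0.112     ]
foot [ 0.54734986 -0.09367983  0.06074823] [ 0.57748084 -0.0850406   0.112     ] [ 0.52797916 -0.03732222  0.112     ]
```

View pics/v1.png

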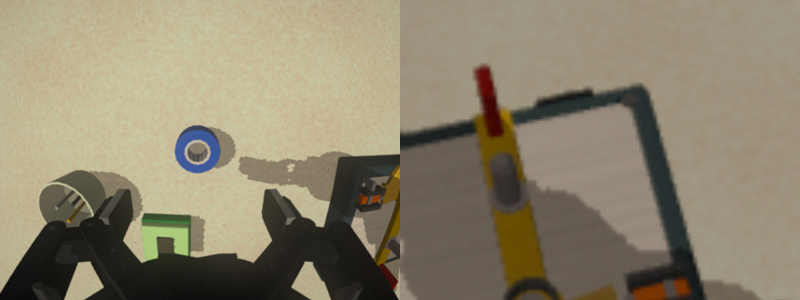

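Wrist view: the idler is at about (276,210) full-scale, centred under the hand at (0.613, 0.230), with the box and tub clear of the fingers. Descending.

Emit:
{"fn": "step_arm", "kwargs": {
  "increments": [0, 0, 0.1, 0, 0, 0, 0, 0, 0.2, 0, 0, 0, 0, 0, 0.29, 0, 0, 0, 0, 0, 0.36, 0, 0, 0, 0, 0, 0.4, 0, 0, 0, 0, 0, 0.413, 0, 0, 0, 0, 0, 0.413, 0, 0, 0, 0, 0, 0.413, 0, 0, 0]
}}

```text
t: 2.25
tcp_pos: [0.6145, 0.2303, 0.1771]
tcp_rot: [-180.0, -0.1, 12.8]
contact_force: [0.3, 0.3, -0.2]
opening: 0.0855
gripper_force: 0.0
```

Emit:
{"fn": "step_arm", "kwargs": {
  "increments": [0, 0, 0, 0, 0, 0, 0, 0, 0, 0, 0, 0, 0, 0, 0, 0, 0, 0, 0, 0, 0, 0, 0, 0, 0, 0, 0, 0, 0, 0, 0, 0, 0, 0, 0, 0],
  "hand": 1,
  "force": 40
}}

```text
t: 2.85
tcp_pos: [0.6143, 0.2303, 0.1771]
tcp_rot: [-180.0, -0.1, 12.8]
contact_force: [-0.6, -1.6, 5.8]
opening: 0.0494
gripper_force: 41.8
```

Emit:
{"fn": "step_arm", "kwargs": {
  "increments": [0, 0, -0.15, 0, 0, 0, 0, 0, -0.3, 0, 0, 0, 0, 0, -0.45, 0, 0, 0, -0.02, 0.05, -0.51, 0, 0, 0, -0.1, 0.18, -0.51, 0, 0, 0, -0.2, 0.34, -0.51, 0, 0, 0, -0.3, 0.5, -0.51, 0, 0, 0, -0.4, 0.65, -0.51, 0, 0, 0, -0.457, 0.73, -0.51, 0, 0, 0, -0.457, 0.73, -0.51, 0, 0, 0, -0.457, 0.73, -0.51, 0, 0, 0, -0.457, 0.73, -0.51, 0, 0, 0]
}}

```text
t: 4.05
tcp_pos: [0.5285, -0.0126, 0.3285]
tcp_rot: [-180.0, -0.0, 12.9]
contact_force: [0.3, -0.3, -0.4]
opening: 0.0494
gripper_force: 42.2
```

Run:
```python
from h import *
s=robot.state();ims={n:camera(n)[:,:,::-1].copy() for n in("wrist","scene","side")}
for n in ims:cv2.imwrite(f"pics/{n}2.png",ims[n])
print(s["t"],s["tcp_pos"],s["tcp_rot"],s["opening"])
v=np.hstack([ims["wrist"],np.vstack([cv2.resize(ims["side"][120:225,220:340],(240,210),interpolation=2),cv2.resize(ims["scene"][180:285,190:310],(240,210),interpolation=2)])]);cv2.imwrite("pics/v2.png",v)
```

```text
4.05 [ 0.52854461 -0.01257096  0.32852736] [-1.79951594e+02 -2.44762145e-03  1.28662248e+01] 0.049400863836407446
```

View pics/v2.png

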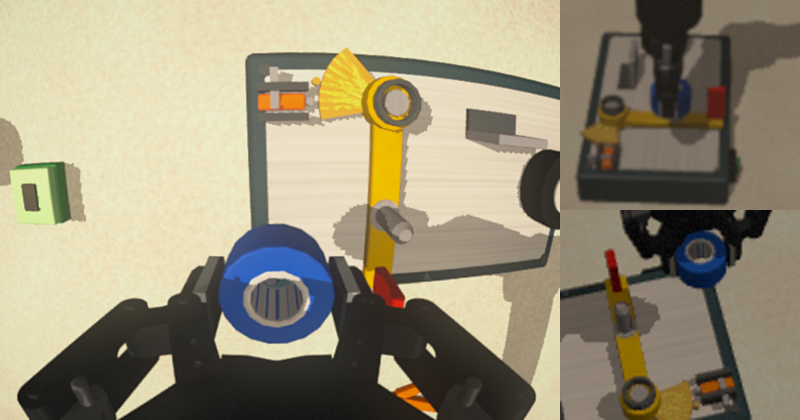

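The wrist view shows the axle top at about (402,232), its foot near (388,215), the arm running vertical in the image, and the held wheel's bore mouth at about (278,296).

Run:
```python
from h import *
s=dict(tcp_pos=np.array([.52854,-.01257,.32853]),tcp_rot=[-179.95,0,12.866])
T=R.from_euler("xyz",s["tcp_rot"],degrees=True).as_matrix()
im=cv2.imread("pics/wrist2.png")
b,m=blobs(im,(105,90,20),(130,255,255),500);print(b)
f=lambda p:(T.T@(p-s["tcp_pos"])).round(4)
for nm,uv,z in(("axtop",(402,232),.112),("foot",(387,214),.067),("pivot",(396,101),.085),("bore",(278,296),.1815)):
    p=onz("wrist",uv,z,s);print(nm,p.round(4),f(p))
# yellow arm edges at rows
h=cv2.inRange(cv2.cvtColor(im,cv2.COLOR_BGR2HSV),(18,150,80),(34,255,255))
P=[]
for r in(140,160,180,250,262):
    x=np.where(h[r,340:420])[0]+340; p=onz("wrist",((x[0]+x[-1])/2,r),.067,s);P.append(p[:2]);print(r,x[0],x[-1],p.round(4),f(p))
cv2.imwrite("pics/z2.png",np.hstack([cv2.resize(im[190:260,350:430],(400,350),interpolation=2),cv2.resize(im[215:350,210:345],(350,350),interpolation=2)]))
```

```text
[(np.int32(7419), array([275.5, 280.9]), array([218, 225, 117, 118], dtype=int32))]
axtop [ 0.5496 -0.09    0.112 ] [0.0033 0.0804 0.2165]
foot [ 0.5489 -0.0952  0.067 ] [0.0015 0.0853 0.2615]
pivot [ 0.6304 -0.0713  0.085 ] [0.0862 0.0801 0.2435]
bore [ 0.53   -0.0127  0.1815] [0.0014 0.0005 0.147 ]
140 371 401 [ 0.6029 -0.0775  0.067 ] [0.058  0.0801 0.2615]
160 370 401 [ 0.5885 -0.0813  0.067 ] [0.0432 0.0806 0.2615]
180 369 400 [ 0.5738 -0.0849  0.067 ] [0.0281 0.0808 0.2615]
250 365 393 [ 0.5188 -0.0986  0.067 ] [-0.0286  0.082   0.2615]
262 364 392 [ 0.5086 -0.1014  0.067 ] [-0.0393  0.0824  0.2615]
```

View pics/z2.png

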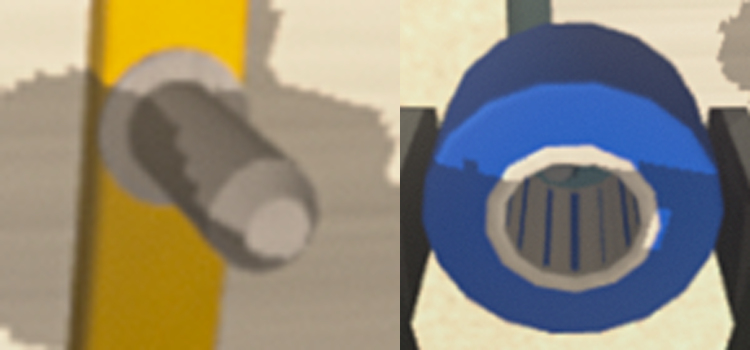

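The zoom refines the axle tip to (405.6,235.6), so it lies about 0.6 mm in tool x and 83.4 mm in tool y from the bore. I'll go over it and just enter the taper, watching the force.

Emit:
{"fn": "step_arm", "kwargs": {
  "increments": [0.002, 0.1, 0, 0, 0, 0, 0.002, 0.2, 0, 0, 0, 0, 0.002, 0.278, 0, 0, 0, 0, 0.002, 0.278, 0, 0, 0, 0, 0.002, 0.278, 0, 0, 0, 0, 0.002, 0.278, 0.05, 0, 0, 0, 0.002, 0.278, 0.1, 0, 0, 0, 0.002, 0.278, 0.13, 0, 0, 0, 0.002, 0.278, 0.145, 0, 0, 0, 0.002, 0.278, 0.16, 0, 0, 0, 0.002, 0.278, 0.16, 0, 0, 0]
}}

```text
t: 5.3
tcp_pos: [0.5473, -0.0949, 0.28]
tcp_rot: [-180.0, 0.1, 12.8]
contact_force: [0.3, -0.6, -0.3]
opening: 0.0494
gripper_force: 42.2
```

Run:
```python
from h import *
s=robot.state();ims={n:camera(n)[:,:,::-1].copy() for n in("wrist","scene","side")}
print(s["t"],s["tcp_pos"],s["contact_force"],s["torque"])
v=np.hstack([cv2.resize(ims["wrist"][215:350,205:350],(435,405),interpolation=2),np.vstack([cv2.resize(ims["side"][120:220,220:340],(360,300),interpolation=2),cv2.resize(ims["scene"][190:225,190:310],(360,105),interpolation=2)])]);cv2.imwrite("pics/v3.png",v)
```

```text
5.3 [ 0.54725694 -0.09487427  0.28004615] [ 0.27117968 -0.62945664 -0.34004861] [-0.04386951  0.03995652  0.05480504]
```

View pics/v3.png

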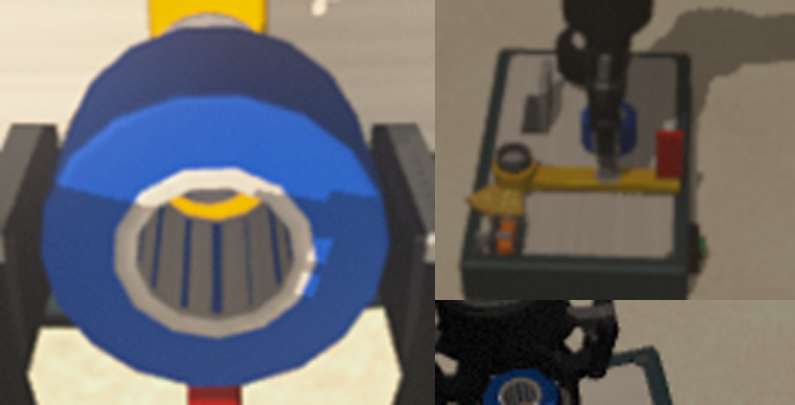

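The bore shows grey axle tip at the top with a thin yellow crescent centred sideways. From the rays, the tip is inside the bore but about 1.8 mm off along tool x. I'll correct that and lower the wheel to the arm.

Emit:
{"fn": "step_arm", "kwargs": {
  "increments": [0.006, 0, 0, 0, 0, 0, 0.006, 0, 0.02, 0, 0, 0, 0.006, 0, 0.04, 0, 0, 0, 0.006, 0, 0.06, 0, 0, 0, 0.006, 0, 0.08, 0, 0, 0, 0.006, 0, 0.1, 0, 0, 0, 0.006, 0, 0.11, 0, 0, 0, 0.006, 0, 0.118, 0, 0, 0, 0.006, 0, 0.118, 0, 0, 0]
}}

```text
t: 6.35
tcp_pos: [0.5491, -0.0946, 0.245]
tcp_rot: [-180.0, 0.0, 12.8]
contact_force: [0.3, 0.6, -2.2]
opening: 0.0499
gripper_force: 42.2
```

Emit:
{"fn": "step_arm", "kwargs": {
  "increments": [0, 0, 0, 0, 0, 0, 0, 0, 0, 0, 0, 0, 0, 0, 0, 0, 0, 0, 0, 0, 0, 0, 0, 0, 0, 0, 0, 0, 0, 0],
  "hand": -1
}}

```text
t: 6.85
tcp_pos: [0.5493, -0.0946, 0.2456]
tcp_rot: [180.0, -0.0, 12.8]
contact_force: [0.3, 0.9, 0.7]
opening: 0.0853
gripper_force: 0.0
```

Emit:
{"fn": "step_arm", "kwargs": {
  "increments": [0, 0, -0.1, 0, 0, 0, 0, 0, -0.22, 0, 0, 0, 0, 0, -0.34, 0, 0, 0, 0, 0, -0.34, 0, 0, 0, 0, 0, -0.34, 0, 0, 0, 0, 0, -0.34, 0, 0, 0]
}}

```text
t: 7.45
tcp_pos: [0.5485, -0.0943, 0.3462]
tcp_rot: [-180.0, 0.1, 12.8]
contact_force: [-0.8, 0.2, -0.3]
opening: 0.0853
gripper_force: 0.0
```

Run:
```python
from h import *
s=robot.state();ims={n:camera(n)[:,:,::-1].copy() for n in("wrist","scene","side")}
for n in ims:cv2.imwrite(f"pics/{n}4.png",ims[n])
print(s["t"],s["tcp_pos"],s["tcp_rot"],s["contact_force"],s["joint_positions"])
v=np.hstack([ims["wrist"],np.vstack([cv2.resize(ims["side"][120:225,220:340],(240,210),interpolation=2),cv2.resize(ims["scene"][180:285,190:310],(240,210),interpolation=2)])]);cv2.imwrite("pics/v4.png",v)
for lo,hi in(((0,150,60),(5,255,255)),((174,150,50),(180,255,255))):print(blobs(ims["wrist"],lo,hi,80)[0])
```

```text
7.45 [ 0.54854539 -0.09434887  0.34618797] [-1.79951661e+02  1.29151900e-01  1.27897393e+01] [-0.79793975  0.17914402 -0.31069648] [-12.52082952  15.97904457  20.88674463 108.54759998  -6.73645869
  56.79536663 -65.87076034]
[(np.int32(325), array([276.6, 300.2]), array([271, 283,  12,  32], dtype=int32))]
[]
```

View pics/v4.png

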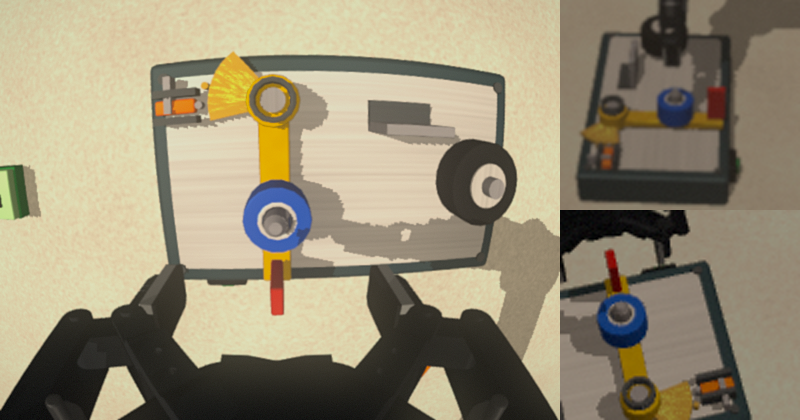

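The wheel is seated, with the axle tip standing out of the bore at about (275,228) and the tab at (277,300), which puts the arm's yaw at about 14.2°. Closing the fingers and moving to the tab's +y side.

Emit:
{"fn": "step_arm", "kwargs": {
  "increments": [-0.09, -0.07, 0, 0, 0, 0, -0.186, -0.147, 0, 0, 0, -0.016, -0.186, -0.147, 0, 0, 0, -0.016, -0.186, -0.147, 0, 0, 0, -0.016, -0.186, -0.147, 0, 0, 0, -0.016, -0.186, -0.147, 0.1, 0, 0, -0.016, -0.186, -0.147, 0.2, 0, 0, -0.016, -0.186, -0.147, 0.28, 0, 0, -0.016, -0.186, -0.147, 0.311, 0, 0, -0.016, -0.186, -0.147, 0.311, 0, 0, -0.016, -0.186, -0.147, 0.311, 0, 0, -0.016],
  "hand": 1
}}

```text
t: 8.7
tcp_pos: [0.4861, -0.0643, 0.2548]
tcp_rot: [180.0, -0.1, 14.2]
contact_force: [0.5, 0.4, -0.1]
opening: 0.0001
gripper_force: 0.0
```

Run:
```python
from h import *
s=robot.state();ims={n:camera(n)[:,:,::-1].copy() for n in("wrist","scene","side")}
print(s["t"],s["tcp_pos"],s["tcp_rot"],s["contact_force"],s["opening"])
v=np.hstack([ims["wrist"],np.vstack([cv2.resize(ims["side"][120:225,220:340],(240,210),interpolation=2),cv2.resize(ims["scene"][180:285,190:310],(240,210),interpolation=2)])]);cv2.imwrite("pics/v5.png",v)
```

```text
8.7 [ 0.48614878 -0.06429693  0.25481907] [ 1.79953990e+02 -8.53601036e-02  1.41948668e+01] [ 0.45218756  0.35181054 -0.14482827] 0.0001241072480882597
```

View pics/v5.png

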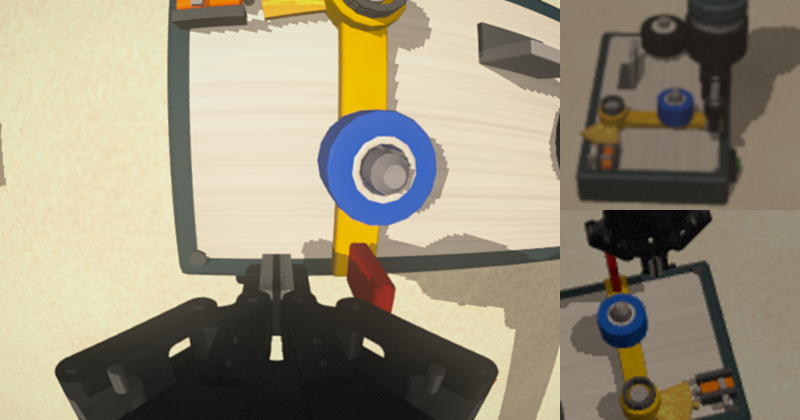

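The fingers are shut beside the tab, with the tab at about (372,280) and the finger block at (275,285). I'll raise 10 mm for linkage clearance, then push until contact and read the arm angle from the wheel's blue blob.

Emit:
{"fn": "step_arm", "kwargs": {
  "increments": [0, 0, -0.033, 0, 0, 0, 0, 0.03, -0.033, 0, 0, 0, 0, 0.05, -0.033, 0, 0, 0, 0, 0.06, -0.033, 0, 0, 0, 0, 0.07, -0.033, 0, 0, 0, 0, 0.08, -0.033, 0, 0, 0, 0, 0.09, -0.033, 0, 0, 0, 0, 0.1, -0.033, 0, 0, 0, 0, 0.11, -0.033, 0, 0, 0, 0, 0.11, -0.033, 0, 0, 0]
}}

```text
t: 9.85
tcp_pos: [0.4928, -0.095, 0.2637]
tcp_rot: [-179.9, 0.1, 14.3]
contact_force: [-1.7, 3.7, 2.6]
opening: 0.0
gripper_force: 2.3
```

```bash
cat > ang.py <<'E'
from h import *
P=np.array([.631,-.073])
def wheel(im,n):
    b,m=blobs(im,(105,120,40),(130,255,255));cs=max(cv2.findContours(m,0,1)[0],key=cv2.contourArea)
    c,r=cv2.minEnclosingCircle(cs);p=onz(n,c,.082)[:2];d=P-p;return p.round(4),np.hypot(*d).round(4),np.arctan2(d[1],d[0]).round(3),round(r,1)
s=robot.state();print(s["t"],s["tcp_pos"],s["tcp_rot"],s["contact_force"],s["torque"])
for n in("scene","side"):print(n,"base",wheel(cv2.imread(f"pics/{n}4.png"),n),"now",wheel(camera(n)[:,:,::-1].copy(),n))
ps=np.degrees(s["tcp_rot"][2]);y=np.radians(s["tcp_rot"][2]);ex=np.array([np.cos(y),np.sin(y)]);d=s["tcp_pos"][:2]-P;print("tool in pivot frame",d@ex,d@[-ex[1],ex[0]])
E
python3 ang.py
```

```text
9.85 [ 0.49282531 -0.09501413  0.26367576] [-1.79886015e+02  8.25924968e-02  1.42722109e+01] [-1.70504454  3.6542742   2.58359292] [ 0.78316305  0.47574998 -0.00752628]
scene base (array([ 0.5479, -0.0947]), np.float64(0.0859), np.float64(0.256), 13.3) now (array([ 0.5493, -0.0984]), np.float64(0.0855), np.float64(0.301), 13.2)
side base (array([ 0.5482, -0.0954]), np.float64(0.0858), np.float64(0.265), 9.3) now (array([ 0.5488, -0.0984]), np.float64(0.086), np.float64(0.3), 9.3)
tool in pivot frame -0.13933710377449554 0.012729393857241207
```

Contact is made at about 4.4 N with the arm at roughly 0.04 rad. Now swinging on an arc about the pivot by a further 0.40 rad.

Emit:
{"fn": "step_arm", "kwargs": {
  "increments": [-0.001, 0.012, 0, 0, 0, -0.016, -0.001, 0.023, 0, 0, 0, -0.032, -0.002, 0.035, 0, 0, 0, -0.048, -0.002, 0.0465, 0, 0, 0, -0.064, -0.001, 0.07, 0, 0, 0, -0.0955, 0, 0.082, 0, 0, 0, -0.111, 0.001, 0.093, 0, 0, 0, -0.127, 0.003, 0.105, 0, 0, 0, -0.143, 0.004, 0.116, 0, 0, 0, -0.159, 0.006, 0.127, 0, 0, 0, -0.175, 0.008, 0.139, 0, 0, 0, -0.191, 0.011, 0.15, 0, 0, 0, -0.207, 0.014, 0.162, 0, 0, 0, -0.223, 0.017, 0.173, 0, 0, 0, -0.239, 0.02, 0.184, 0, 0, 0, -0.255, 0.02, 0.184, 0, 0, 0, -0.255, 0.02, 0.184, 0, 0, 0, -0.255]
}}

```text
t: 11.65
tcp_pos: [0.5114, -0.1456, 0.2635]
tcp_rot: [-179.6, 0.1, 37.3]
contact_force: [-5.5, 8.0, 6.6]
opening: -0.0
gripper_force: 4.8
```

```bash
python3 ang.py
```

```text
11.65 [ 0.51140625 -0.14558808  0.2634842 ] [-1.79605232e+02  1.04472049e-01  3.72834182e+01] [-5.54314899  8.03678077  6.61373351] [1.51044168 1.0534852  0.0289084 ]
scene base (array([ 0.5479, -0.0947]), np.float64(0.0859), np.float64(0.256), 13.3) now (array([ 0.5643, -0.1267]), np.float64(0.0856), np.float64(0.679), 13.4)
side base (array([ 0.5482, -0.0954]), np.float64(0.0858), np.float64(0.265), 9.3) now (array([ 0.5652, -0.1273]), np.float64(0.0853), np.float64(0.69), 8.9)
tool in pivot frame -0.13912544661856602 0.014690270679332602
```

The arm is at about 0.42 rad with 9.8 N sideways. The 6.6 N upward suggests the tab is bearing on the finger's sloped back, so I'll raise slightly while pushing a bit more to get a contact nearer the fingertip.

Emit:
{"fn": "step_arm", "kwargs": {
  "increments": [0, 0.007, -0.012, 0, 0, 0, 0, 0.012, -0.024, 0, 0, 0, 0, 0.017, -0.034, 0, 0, 0, 0, 0.017, -0.034, 0, 0, 0, 0, 0.017, -0.034, 0, 0, 0]
}}

```text
t: 12.25
tcp_pos: [0.5121, -0.1485, 0.2706]
tcp_rot: [-179.2, 0.4, 37.3]
contact_force: [-6.0, 8.4, -3.2]
opening: -0.0001
gripper_force: 4.9
```

```bash
python3 ang.py
```

```text
12.25 [ 0.51206897 -0.14854803  0.27057877] [-179.2433127     0.39258367   37.30757013] [-5.967826    8.42041345 -3.17401346] [1.78469177 1.17329574 0.08163155]
scene base (array([ 0.5479, -0.0947]), np.float64(0.0859), np.float64(0.256), 13.3) now (array([ 0.5651, -0.1271]), np.float64(0.0853), np.float64(0.688), 13.3)
side base (array([ 0.5482, -0.0954]), np.float64(0.0858), np.float64(0.265), 9.3) now (array([ 0.5654, -0.1278]), np.float64(0.0854), np.float64(0.696), 9.0)
tool in pivot frame -0.14038612420605961 0.011992920924428392
```

The vertical force has changed sign, so it was friction on a flat fingertip contact. The arm holds at about 0.43 rad with 10 N, and the wheel is still 85 mm from the pivot. One settling check, then hand in.

Emit:
{"fn": "step_arm", "kwargs": {
  "increments": [0, 0, 0, 0, 0, 0, 0, 0, 0, 0, 0, 0, 0, 0, 0, 0, 0, 0, 0, 0, 0, 0, 0, 0, 0, 0, 0, 0, 0, 0]
}}

```text
t: 12.85
tcp_pos: [0.5121, -0.1485, 0.2706]
tcp_rot: [-179.2, 0.4, 37.3]
contact_force: [-5.8, 7.6, -2.3]
opening: -0.0001
gripper_force: 4.9
```

```bash
python3 ang.py && python3 -c "
from plant import workorder;print(workorder.hand_in())"
```

```text
12.85 [ 0.51206896 -0.14854048  0.27057486] [-179.24334002    0.3941469    37.31019354] [-5.84224586  7.5991005  -2.33308385] [1.75298454 1.14461983 0.01801883]
scene base (array([ 0.5479, -0.0947]), np.float64(0.0859), np.float64(0.256), 13.3) now (array([ 0.5651, -0.1271]), np.float64(0.0853), np.float64(0.688), 13.3)
side base (array([ 0.5482, -0.0954]), np.float64(0.0858), np.float64(0.265), 9.3) now (array([ 0.5654, -0.1278]), np.float64(0.0854), np.float64(0.696), 9.0)
tool in pivot frame -0.14038101260366648 0.012005359691182195
the job is handed in; nothing more can be done
None
```

The job is handed in: the idler wheel is seated on the axle and released, and the closed fingers are holding the red tab back at about 0.43 rad, past the click; it took about 13 s, and the box, tub and square were left alone.

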